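Plug the flowmeter back onto the gas bank

TASK

The flowmeter missing from the gas mixing bank is lying on the bench. Stand it upright on its foot on the bench and let go, so that you can take it again from above: its neighbours leave room only for that. Then plug it onto the free outlet, lowering it without dropping it and pushing until it clicks and sits fully home, its knob facing the front like its neighbours', and let go. Leave the dryer, beaker, jar, dust cap and spanner where they are.

Things in the scene. Friction and masses are not known exactly. Their poses are not given: they have to be found in the camera images.
- flowmeter: Loose gas flowmeter, 172 mm long, 0.26 to 0.42 kg: round steel socket at its foot, then a square block of clear acrylic with aluminium ends, then a thin brass barb at its head. x axis: along it, foot to head; z axis: out of its front (knob and scale). Origin: half way along (86 mm from the foot), on the plane of its back, 21 mm behind the long axis. It starts lying on its back, knob up.
- block_mid (a point): Centre of the flowmeter's square block, on the long axis, 107 mm from the foot. The block is 42 x 42 mm, 94 mm long (60 to 154 mm from the foot), its four faces flat and flush for gripping; the barb (13 mm diameter) reaches to 172 mm. Centre of mass about 70 mm from the foot. Axes as flowmeter.
- socket_mouth (a point): Centre of the open end of the flowmeter's socket, on the long axis, at the foot. The socket is 42 mm in diameter and 60 mm long; its flat end ring is the foot on which the flowmeter can stand alone. The bore is 20 mm wide and 60 mm deep and flares to 28 mm over the 7 mm at the mouth. Axes as flowmeter.
- knob_tip (a point): Middle of the outer end of the flowmeter's black valve knob (20 mm diameter, stands 24 mm out of the front face), 67 mm from the foot and 45 mm from the long axis. Axes as flowmeter.
- bank: Gas mixing bank, fixed: aluminium bar 48 mm deep, 250 mm long, 42 mm high, four outlets along y at -87, -29, +29, +87 mm. Three carry flowmeters like the loose one with elbows on top, up to 227 mm above the bench; the +29 mm one is free. A seated flowmeter has 16 mm to each neighbour; before and behind it is open. Origin: centre of underside. -x is its front (knobs and scales), z up.
- outlet (a point): Free outlet: centre of the flat steel shoulder on which the socket sits when home, 50 mm above the bench. A steel nipple of 18 mm diameter rises 46 mm from it, the last 6 mm tapering to 11 mm. 20 mm up, three sprung balls stand 3.5 mm out: the socket meets them 18 mm above home, takes 10 to 16 N to pass, slides lightly from 12 mm and is drawn home with a click over the last 5 mm. Axes as bank.
- dryer: Bystander: standing gas-drying cartridge, clear column with metal ends, 48 mm diameter, 164 mm high. Origin at the centre of its underside.
- beaker: Bystander: glass beaker, 84 mm diameter, 95 mm high. Origin at the centre of its underside.
- jar: Bystander: white plastic jar, 86 mm diameter, 110 mm high. Origin at the centre of its underside.
- dust_cap: Bystander: black rubber dust cap, 38 mm diameter, 32 mm high. Origin at the centre of its underside.
- spanner: Bystander: steel spanner, 170 mm long, lying flat. Origin at its middle.
Not all that is in view belongs to the job. Leave any blue look-alike of the flowmeter alone.

How it is judged (in metres and radians):
On the way:
1. the flowmeter stands upright by itself on its foot on the bench, let go (angle between flowmeter's own x axis and vertical below 0.12 rad and height (world z) of socket_mouth below 0.008 m and contact force between flowmeter and the fingers below 0.1 N and linear speed of flowmeter below 0.02 m/s), for 0.2 s.
At the end, for the whole second after the job is handed in: The flowmeter sits on the free outlet, its socket within 3.5 mm of the shoulder (so clicked) and 4 mm of its centre, upright within 4.5 degrees, knob facing the bank's front within about 25 degrees, released and at rest (horizontal distance between socket_mouth and outlet below 0.004 m and z of socket_mouth in the frame of outlet between -0.004 and 0.0035 m and angle between the x axis of flowmeter and the z axis of bank, either way round below 0.08 rad and x of knob_tip in the frame of outlet below -0.039 m and linear speed of flowmeter below 0.01 m/s and contact force between flowmeter and the fingers below 0.1 N); the robot touches nothing.
It fails at once if a bystander is shifted by more than 30 mm or knocked over (distance of any of dryer, beaker, jar, dust_cap, spanner from where it was at the start of the episode above 0.03 m or angle between any of dryer, beaker, jar's own z axis and vertical above 0.5 rad).
It fails at once if the flowmeter is dropped onto the outlet (faster than 0.3 m/s where the nipple enters the socket) (horizontal distance between socket_mouth and outlet below 0.015 m and z of socket_mouth in the frame of outlet between 0.022 and 0.045 m and linear speed of flowmeter above 0.3 m/s).
It also fails if it takes over 59 s, if anything falls off the work surface, if the arm or the gripper's body presses on something with over 40 N, if the wrist force passes 120 N, or if a joint passes its speed limit or range.

ROBOT

A 7-joint arm with a two-finger parallel gripper is mounted at the origin on the work surface. World frame = base frame: x ahead of the robot, y to its left, z up, the work surface at z = 0. Lengths are in m, angles in degrees, forces in N, time in s.
With the tool pointing down it reaches from about 0.425 to 0.875 m from the base axis. Payload 4.7 kg.
Tool frame: the origin (TCP) lies between the finger pads; the fingertips stand 19 mm ahead of it and the grasp point (between the pads) is the TCP; x points along the fingers, z is the direction in which the jaws open and shut, and the axes are right-handed (so a half turn about x gives the same grasp; the last joint's range is limited). The gripper opens to 87 mm and grips with 3 to 60 N. Pads are 19 mm wide; open, the fingers measure 117 mm over their backs; the gripper's body (75 mm by 190 mm) begins 51 mm behind the grasp point.
Start: joints at [68.36, 18.392, -4.016, 83.108, 1.295, 78.541, -3.26], TCP at [0.248, -0.601, 0.242] pointing down, gripper open.
Joint ranges: [-163.93, 163.93], [-17.29, 119.83], [-79.2, 71.16], [3.27, 140.29], [-89.18, 269.18], [5.43, 117.66], [-154.24, 154.24]. Speed limits (degrees/s): [147.25, 147.25, 180, 180, 180, 180, 180].

INTERFACE

Orientations are given as [roll, pitch, yaw] about the fixed x, y, z axes, in that order (R = Rz(yaw) Ry(pitch) Rx(roll)).
In Python, from cell import monitor, read_camera, camera_model, env, regions_of gives the robot as it stands. The module is installed in compiled form; this text tells all that it offers.
- The arm moves only by the tool step_arm, never from a script. Its argument "deltas" is a list of rows, each a list of 5 numbers: the gripper's target within -1 to 1 (fully open at 1, half-way at 0, shut at -1), then the shift along the tool's x, y, z in m, then the turn about the tool's x in degrees. A call has 1 to 12 rows; each row is the pose to reach, as a shift and turn from the pose commanded when the call began, along the tool's axes at that moment; what a row does not reach only later rows make up. A row lasts 1/8 s, in which the tool goes at most 62.5 mm and 10.7 degrees, less where a joint would pass 70% of its speed; a pose out of reach is approached as far as the arm can. A call with a gripper value outside its range is refused whole. The fingers move at their own pace and stop on an object; "newtons" is the grip in N (left out, the last holds). Time passes only in rows, so rows that repeat a pose let the fingers close. It gives the time, the measured TCP pose, the force and the opening at its end, in the units of the state.
- monitor.get_obs(): the state, without advancing time (a new reading comes with each control period).
- read_camera(name): name is "scene" or "top" or "wrist"; returns (picture, depth): 384x512x3 uint8, red, green, blue; 384x512 float32, m along the optical axis (not along the pixel's ray), 0 where there is no reading.
- camera_model(name): a dict with "fx", "fy", "cx", "cy" (pixels), "xyz" and "attitude" of the camera in the world. Camera axes: x right, y down, z forward; pixel columns grow to the right and rows downward; lengths in m; the calibration is good to about 2 mm. A picture is of the moment at which its call begins: read the wrist's pose just before it. camera_model takes no time and is no camera call; for the wrist camera it gives the pose at the moment of the call.
- env.sign_off(): hands the job in, once; it reports no verdict.
Trained networks look in the newest picture that a camera, given by its name, has taken for a name from the list of things; names that differ only in an ending like _2 or _b are one class to them, and where a whole thing is asked for, a point or a joint stands for the part that bears it (a point fixed in the world has none). Each returns a list of dicts, best first, with "p" (0 to 1); they miss things now and then, are a little off and sometimes report something else, mostly with a low value. They report only what shows in the picture. A call takes as long as a camera call. They do not tell look-alikes from the thing itself.
- regions_of(camera, thing): "pixels" (384x512 bool, what is visible of it) and "pixel" ([column, row] in pixels, amid what is visible of it).
The state is a dict: "time_s": time; "qpos": joint angles; "joint_velocities": joint speeds; "effort": joint torques, N m; "tool_pos": TCP position; "tool_rot": TCP orientation; "force": force on the tool from outside, world axes, zero at the start; "wrist_torque": the same for the moment, N m; "grip_width": finger opening in m.
Only numpy, scipy, OpenCV 4.12 (cv2) and the standard library are available. Lean on these libraries where they do the work, as an engineer would, in place of code of your own. Each camera call takes 0.05 s, during which the arm holds its last target. There are 200 camera calls.

## Working session

There is one attempt and no reset: what is moved stays moved. The work goes in short steps, Python scripts to look and compute and a tool call to move; the robot and the scene stay as the last step left them, time stands still between calls to the robot, and variables do not carry over. Pictures are saved under pics/ and viewed, about 8 in all and at most 12, crops included, and the job is handed in when it is done.

Besides the shell and the picture viewer there is one more tool, called after "Emit:" in YAML: its name, and indented under it one key for each argument. step_arm: Moves the arm, as the interface text tells. Its arguments: {"type":"object","properties":{"deltas":{"type":"array"},"newtons":{"type":"number"}},"required":["deltas"]}

```bash
mkdir -p pics; cat > h.py <<'E'
import numpy as np, cv2
from scipy.spatial.transform import Rotation as R
from cell import monitor, read_camera, camera_model, env, regions_of
def Rm(rpy): return R.from_euler('xyz',rpy,degrees=True).as_matrix()
def look(cam):
    m=camera_model(cam); im,d=read_camera(cam)
    v,u=np.mgrid[:384,:512]
    P=np.stack([(u-m['cx'])/m['fx']*d,(v-m['cy'])/m['fy']*d,d],-1)
    a=np.array(m['attitude'])
    A=a if a.shape==(3,3) else Rm(a)
    W=P@A.T+np.array(m['xyz']); W[d==0]=np.nan
    return im,d,W
def save(n,im): cv2.imwrite('pics/'+n+'.png',im[:,:,::-1])
E
python3 - <<'E'
from h import *
print(monitor.get_obs())
ims=[]
for c in ['scene','top']:
    print(c,camera_model(c))
    im,d,W=look(c); np.savez('/tmp/'+c,im=im,d=d,W=W); save(c,im)
    for t in ['flowmeter','bank','dryer','beaker','jar','dust_cap','spanner']:
        for r in regions_of(c,t)[:3]:
            w=W[r['pixels']]; print(c,t,round(r['p'],2),r['pixel'],np.nanmedian(w,0).round(3),np.nanpercentile(w,98,axis=0).round(3),r['pixels'].sum())
E
```

```text
{'time_s': 0.0, 'qpos': array([68.36146134, 18.43875613, -4.01506813, 83.17553324,  1.29598371,
       78.5415011 , -3.26239075]), 'joint_velocities': array([-0.02130467, -0.04192959, -0.05854901, -0.01861817, -0.03775218,
        0.0041083 ,  0.07033487]), 'effort': array([ 5.32804133e-04, -4.91294146e+01, -4.03608782e-01, -3.12535894e+01,
       -6.38024951e-02,  4.36877995e-02,  1.96994220e-04]), 'tool_pos': array([ 0.24792524, -0.60029002,  0.24045934]), 'tool_rot': array([-176.39846248,   89.88928962,  116.04720568]), 'force': array([0.63075007, 0.39067288, 0.85448894]), 'wrist_torque': array([-0.01617436,  0.04029484,  0.0075265 ]), 'grip_width': 0.08717558152854128}
scene {'fx': 364.4662766953176, 'fy': 364.4662766953176, 'cx': 249.75296252823412, 'cy': 196.97392545317658, 'xyz': array([1.3041729 , 0.19011557, 0.64444984]), 'attitude': array([-126.45861513,    0.92088861,  100.64764953])}
scene flowmeter 0.69 [325.2, 194.5] [0.461 0.246 0.042] [0.512 0.275 0.067] 605
scene flowmeter 0.62 [281.8, 174.2] [0.369 0.112 0.041] [0.417 0.151 0.067] 618
scene bank 0.75 [133.0, 184.3] 
[... 843 characters left out ...]
35799]), 'attitude': array([-169.89568908,    1.93435951,  -88.7692594 ])}
top flowmeter 0.67 [237.7, 286.1] [0.342 0.106 0.041] [0.412 0.146 0.067] 1419
top flowmeter 0.65 [174.0, 246.5] [0.43  0.245 0.041] [0.504 0.275 0.066] 1497
top bank 0.58 [430.5, 189.6] [ 0.549 -0.282  0.124] [ 0.605 -0.147  0.228] 6162
top dryer 0.88 [129.5, 116.2] [0.704 0.339 0.116] [0.735 0.369 0.163] 940
top beaker 0.56 [275.0, 103.1] [0.762 0.024 0.049] [0.783 0.061 0.097] 1331
top jar 0.94 [203.0, 117.0] [0.709 0.183 0.108] [0.756 0.223 0.114] 1566
top dust_cap 0.56 [299.6, 261.8] [ 0.401 -0.027  0.021] [ 0.419 -0.011  0.035] 235
top spanner 0.82 [361.8, 267.9] [ 0.389 -0.171  0.007] [ 0.427 -0.097  0.012] 732
```

```bash
python3 - <<'E'
import cv2
t=cv2.imread('pics/top.png')
cv2.imwrite('pics/crop1.png',cv2.resize(t[180:340,120:320],None,fx=4,fy=4)[:600,:800])
E
```

```text
(no output)
```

View pics/top.png

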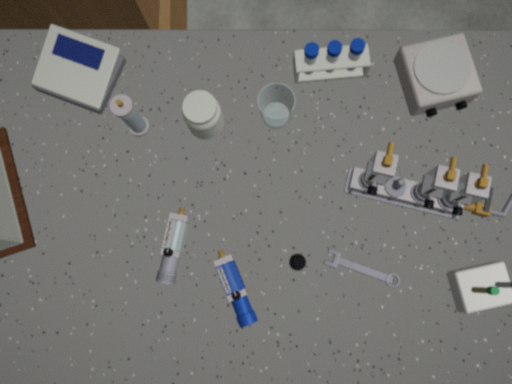

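View pics/crop1.png

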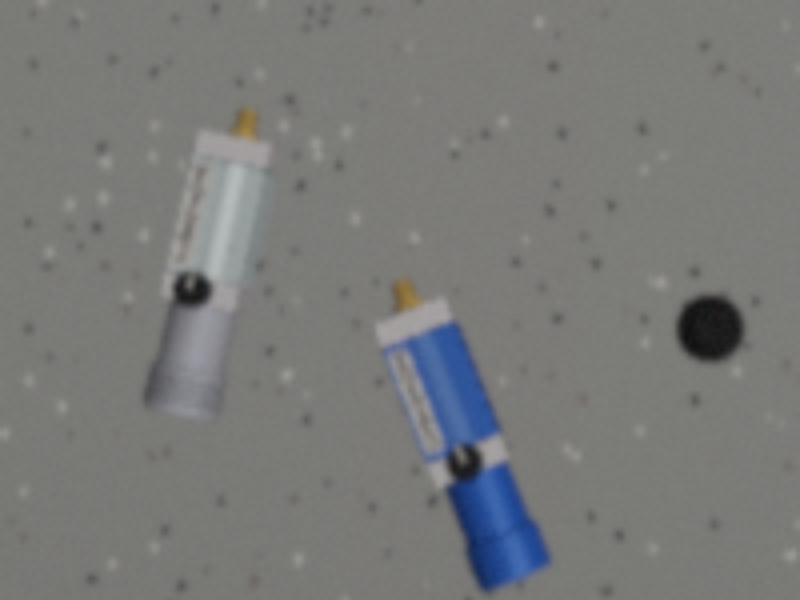

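View pics/scene.png

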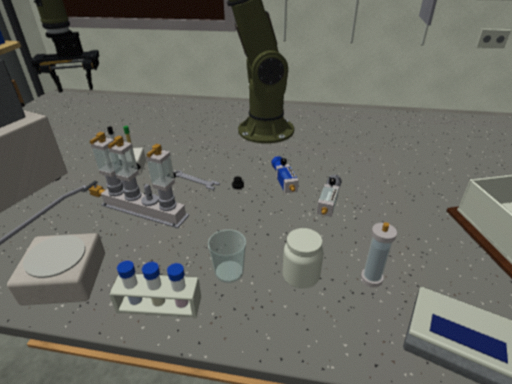

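Candidates in the top picture are (174,246), clear and silver, and (238,286), blue. The enlarged crop shows that the first has the acrylic block and steel socket, so it is the one meant; the blue one is the look-alike. The free outlet is at about (397,187).

```bash
cat >> h.py <<'E'
def todelta(target, dyaw=0, o=None):
    o=o or monitor.get_obs(); T=Rm(o['tool_rot'])
    return (T.T@(np.array(target)-o['tool_pos'])).round(4)
def rect(xy):
    c,s,a=cv2.minAreaRect((xy*1000).astype(np.float32)); return np.array(c)/1000,np.array(s).round(1),round(a,1)
E
python3 - <<'E'
from h import *
z=np.load('/tmp/top.npz'); im,W=z['im'],z['W']
T=Rm(monitor.get_obs()['tool_rot']);print(T.round(3))
sub=W[200:295,150:200].reshape(-1,3); m=(sub[:,2]>0.036)&(sub[:,2]<0.048)
print('flow top',m.sum(),rect(sub[m,:2]))
m=(sub[:,2]>0.012)&(sub[:,2]<0.08);print('flow all',rect(sub[m,:2]))
k=sub[sub[:,2]>0.055];print('knob',k.mean(0),len(k))
ss=sub[sub[:,2]>0.012]; print('ends',ss[ss[:,0].argmin()],ss[ss[:,0].argmax()])
b=W[150:230,335:500].reshape(-1,3); m=(b[:,2]>0.036)&(b[:,2]<0.046)
print('bar',m.sum(),rect(b[m,:2]))
n=W[170:205,382:412].reshape(-1,3); n=n[(n[:,2]>0.08)]; print('nipple',len(n),n.mean(0),n[:,2].max())
n=W[170:205,382:412].reshape(-1,3); n=n[(n[:,2]>0.047)&(n[:,2]<.054)]; print('shoulder',len(n),n.mean(0),n.min(0),n.max(0))
for lo,hi in [(.195,.207)]:
  mm=(W[...,2]>lo)&(W[...,2]<hi); mm[:, :350]=0; mm[220:]=0; mm[:140]=0
  k,l,st,ce=cv2.connectedComponentsWithStats(mm.astype(np.uint8))
  for i in range(1,k):
    if st[i,4]>20: print('top blk',st[i,4],ce[i].round(),rect(W[l==i][:,:2]))
E
```

```text
[[ 0.     0.924  0.382]
 [-0.     0.382 -0.924]
 [-1.    -0.     0.   ]]
flow top 1037 (array([0.42454736, 0.24961758]), array([ 42.9, 153.6]), 80.1)
flow all (array([0.43357874, 0.24802597]), array([ 43. , 171.9]), 80.0)
knob [0.41447439 0.25051913 0.06540021] 73
ends [0.34734368 0.25383093 0.03795656] [0.51851218 0.23681514 0.02333386]
bar 727 (array([ 0.55491992, -0.29585413]), array([309.1,  49.3]), 77.2)
nipple 218 [ 0.56261146 -0.20423359  0.15750904] 0.20758479318762368
shoulder 223 [ 0.56372376 -0.23758985  0.05051515] [ 0.54021692 -0.27296368  0.04710688] [ 0.59067102 -0.21305523  0.0539557 ]
top blk 367 [384. 165.] (array([ 0.58087964, -0.18210393]), array([42.1, 42.5]), 77.9)
top blk 387 [445. 179.] (array([ 0.55501147, -0.29510968]), array([42.7, 42.8]), 77.1)
top blk 383 [476. 186.] (array([ 0.54166675, -0.35128784]), array([43. , 42.2]), 77.6)
```

Emit:
step_arm:
  deltas:
    - [1,-0.03,0.03,-0.02,-10]
    - [1,-0.06,0.08,-0.065,-20]
    - [1,-0.06,0.13,-0.105,-30]
    - [1,-0.06,0.175,-0.145,-40]
    - [1,-0.06,0.22,-0.19,-50]
    - [1,-0.06,0.265,-0.235,-60]
    - [1,-0.06,0.31,-0.275,-70]
    - [1,-0.06,0.355,-0.315,-80]
    - [1,-0.06,0.398,-0.355,-90]
    - [1,-0.05,0.425,-0.41,-100]
    - [1,-0.035,0.45,-0.465,-110]
    - [1,-0.02,0.475,-0.52,-120]

```text
time_s: 2.3
tool_pos: [0.4885, 0.061, 0.2621]
tool_rot: [-78.3, 89.9, -25.5]
force: [0.7, -0.1, -0.8]
grip_width: 0.0869
```

```bash
python3 - <<'E'
from h import *
o=monitor.get_obs();print(o['tool_pos'],Rm(o['tool_rot']).round(3),o['qpos'],todelta([.4848,.239,.13],o=o))
E
```

```text
[0.48854225 0.06097474 0.26206481] [[ 0.001 -0.796  0.605]
 [-0.001  0.605  0.796]
 [-1.    -0.002  0.   ]] [ 3.35843569e+01 -1.17884088e-02 -4.33268682e+01  1.01879401e+02
  4.68163816e-02  7.80529628e+01  4.30101560e+01] [0.1319 0.1109 0.1394]
```

Emit:
step_arm:
  deltas:
    - [1,0.04,0.03,0.035,-9]
    - [1,0.08,0.065,0.08,-18]
    - [1,0.12,0.1,0.125,-27.2]
    - [1,0.132,0.111,0.14,-27.2]
    - [1,0.132,0.111,0.14,-27.2]

```text
time_s: 2.92
tool_pos: [0.4838, 0.2402, 0.1286]
tool_rot: [83.8, 89.8, 163.7]
force: [0.6, -0.2, -0.1]
grip_width: 0.0869
```

```bash
python3 - <<'E'
from h import *
o=monitor.get_obs();print(o['tool_pos'],Rm(o['tool_rot']).round(3),o['qpos'].round(1))
im,d,W=look('wrist'); save('w1',im)
for r in regions_of('wrist','flowmeter')[:2]:
    print(r['p'],r['pixel']); w=W[r['pixels']]; w=w[(w[:,2]>.012)&(w[:,2]<.08)]
    print(rect(w[:,:2]),w.min(0),w.max(0))
print(todelta([.4848,.239,.024],o=o))
E
```

```text
[0.48383626 0.24019369 0.12859505] [[-0.004 -0.985  0.175]
 [ 0.001  0.175  0.985]
 [-1.     0.004  0.   ]] [ 16.6  16.9 -52.1 105.1  14.4  65.2  39.5]
0.95 [56.9, 70.3]
(array([0.37489105, 0.12631862]), array([102.4,  42.7]), 23.6) [0.32136237 0.09760232 0.01200646] [0.42297641 0.15875735 0.04684087]
0.67 [252.5, 115.6]
(array([0.43309967, 0.25009816]), array([ 42.1, 169.8]), 79.9) [0.34653059 0.21863826 0.02006822] [0.51707724 0.28488752 0.06994395]
[ 0.1046 -0.0015 -0.001 ]
```

View pics/w1.png

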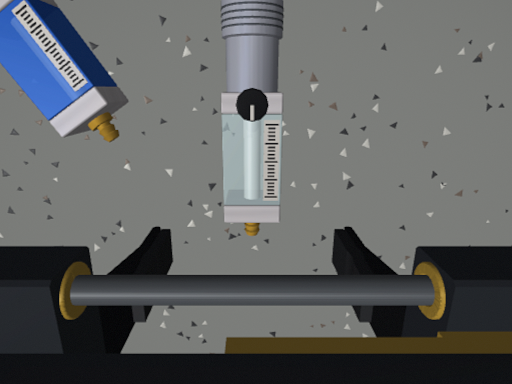

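The picture shows the clear flowmeter at (252,150) between the fingers, knob up at (252,104), with the barb at (252,228). The blue look-alike lies off at (57,70). I'll descend and grip gently near the head.

Emit:
step_arm:
  deltas:
    - [1,0.05,-0.001,0,0]
    - [1,0.095,-0.001,0,0]
    - [1,0.105,-0.001,0,0]
    - [0.3,0.105,-0.001,0,0]
    - [-0.5,0.105,-0.001,0,0]
    - [-1,0.105,-0.001,0,0]
    - [-1,0.105,-0.001,0,0]
    - [-1,0.105,-0.001,0,0]
  newtons: 8

```text
time_s: 4.03
tool_pos: [0.4871, 0.2376, 0.0254]
tool_rot: [-71.4, 90.0, 8.2]
force: [1.0, 1.7, -0.4]
grip_width: 0.0446
```

Emit:
step_arm:
  deltas:
    - [-1,0,0,0,0]
    - [-1,0,0,0,0]
    - [-1,-0.015,0,0,0]
    - [-1,-0.03,0.003,0,0]
    - [-1,-0.045,0.007,0,0]
    - [-1,-0.06,0.013,0,0]
    - [-1,-0.075,0.02,0,0]
    - [-1,-0.085,0.027,0,0]
    - [-1,-0.095,0.034,0,0]
    - [-1,-0.095,0.034,0,0]

```text
time_s: 5.28
tool_pos: [0.4533, 0.244, 0.1209]
tool_rot: [-85.9, 89.9, -6.2]
force: [0.3, 0.7, -0.0]
grip_width: 0.042
```

```bash
python3 - <<'E'
from h import *
o=monitor.get_obs();print(o['tool_pos'],Rm(o['tool_rot']).round(3),o['grip_width'],o['force'])
im,d,W=look('scene'); a=cv2.resize(im[130:260,250:420],None,fx=2.3,fy=2.3)
im2,d,W=look('wrist'); save('s2',np.hstack([cv2.resize(a,(391,299)),cv2.resize(im2,(400,299))]))
E
```

```text
[0.45332361 0.24397593 0.12093367] [[ 0.001 -0.984  0.179]
 [-0.     0.179  0.984]
 [-1.    -0.001  0.   ]] 0.04201750856658302 [ 0.29045739  0.69410966 -0.02325968]
```

View pics/s2.png

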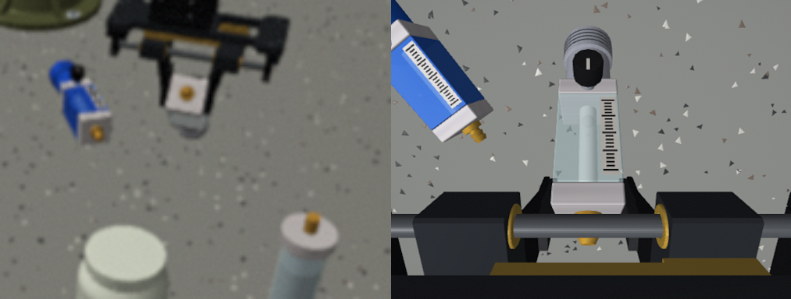

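Emit:
step_arm:
  deltas:
    - [-1,-0.005,0.011,0,0]
    - [-1,-0.01,0.022,0,0]
    - [-1,-0.014,0.034,0,0]
    - [-1,-0.017,0.045,0,0]
    - [-1,-0.0185,0.058,0,0]
    - [-1,-0.0195,0.07,0,0]
    - [-1,-0.02,0.07,0,0]
  newtons: 5

```text
time_s: 6.25
tool_pos: [0.3832, 0.257, 0.1407]
tool_rot: [-128.3, 89.9, -48.6]
force: [0.3, -0.2, 2.8]
grip_width: 0.0422
```

```bash
python3 - <<'E'
from h import *
o=monitor.get_obs();print(o['tool_pos'],Rm(o['tool_rot']).round(3),o['grip_width'],o['force'])
im,d,W=look('scene'); a=cv2.resize(im[130:260,250:420],None,fx=2.3,fy=2.3)
im2,d,W=look('wrist'); save('s3',np.hstack([cv2.resize(a,(391,299)),cv2.resize(im2,(400,299))]))
E
```

```text
[0.38320648 0.25700028 0.14072796] [[ 0.001 -0.984  0.178]
 [-0.001  0.178  0.984]
 [-1.    -0.001 -0.001]] 0.042152136262682695 [ 0.31458527 -0.15925623  2.78766406]
```

View pics/s3.png

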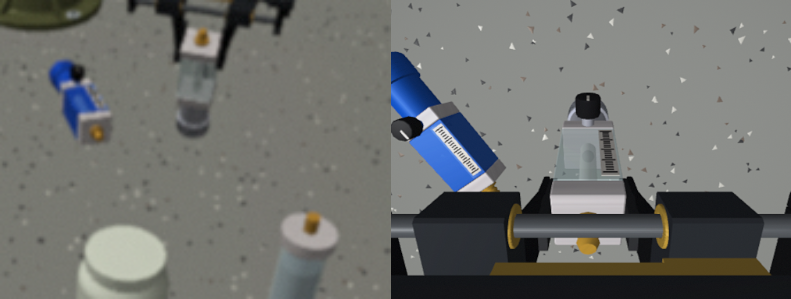

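Emit:
step_arm:
  deltas:
    - [-1,-0.001,0.006,0,0]
    - [-1,-0.001,0.012,0,0]
    - [-1,-0.001,0.012,0,0]

```text
time_s: 6.72
tool_pos: [0.3719, 0.2587, 0.1411]
tool_rot: [125.6, 90.0, -154.7]
force: [0.0, 0.6, 5.1]
grip_width: 0.0419
```

```bash
cat > tilt.py <<'E'
from h import *
o=monitor.get_obs();print(o['tool_pos'],o['grip_width'],o['force'],o['qpos'].round(1))
t=o['tool_pos']
im,d,W=look('scene')
# column of points around the tool, socket region z<.058 and block below the fingers
q=W.reshape(-1,3); r=np.hypot(q[:,0]-t[0],q[:,1]-t[1]); 
for lo,hi in [(.005,.02),(.02,.035),(.035,.055)]:
    m=(r<.07)&(q[:,2]>lo)&(q[:,2]<hi); c=q[m][:,:2]
    from scipy.optimize import least_squares
    f=least_squares(lambda p:np.hypot(*(c-p).T)-.021,t[:2],loss='soft_l1',f_scale=.001); print(lo,m.sum(),f.x.round(4),abs(f.fun).mean().round(4))
im,d,W=look('wrist'); np.savez('/tmp/w',im=im,d=d,W=W)
q=W.reshape(-1,3); r=np.hypot(q[:,0]-t[0],q[:,1]-t[1])
m=(r<.06)&(q[:,2]>.140)&(q[:,2]<.185)&(r<.03)
c=q[m]; print('top pts',len(c),c.mean(0),np.linalg.svd(c-c.mean(0))[2][2].round(3), c.min(0),c.max(0))
E
python3 tilt.py
```

```text
[0.37191863 0.25873328 0.14111164] 0.04191507099691079 [0.02949235 0.58133962 5.06497268] [ 20.    1.2 -57.8 115.5   1.1  63.9  41.4]
0.005 51 [0.3882 0.2595] 0.0053
0.02 62 [0.3873 0.256 ] 0.0057
0.035 60 [0.3535 0.2592] 0.0013
top pts 7971 [0.36457363 0.26055264 0.15800097] [ 0.535 -0.101 -0.839] [0.34848305 0.23224089 0.14000225] [0.39849354 0.28821489 0.18498585]
```

Emit:
step_arm:
  deltas:
    - [-1,-0.001,0.006,0,0]
    - [-1,-0.001,0.012,0,0]
    - [-1,0,0.018,0,0]
    - [-1,0,0.018,0,0]
  newtons: 4

```text
time_s: 7.32
tool_pos: [0.3543, 0.2617, 0.1409]
tool_rot: [178.4, 90.0, -101.9]
force: [0.4, 0.3, 1.6]
grip_width: 0.042
```

```bash
python3 tilt.py; python3 - <<'E'
from h import *
im,d,W=look('scene'); a=cv2.resize(im[120:220,260:390],None,fx=3,fy=3)
z=np.load('/tmp/w.npz'); save('s4',np.hstack([cv2.resize(a,(391,299)),cv2.resize(z['im'],(400,299))]))
E
```

```text
[0.35430522 0.26168679 0.14094293] 0.04198649731473846 [0.36043585 0.32739121 1.59220195] [ 19.9  -1.5 -58.2 117.   -1.4  63.8  42.1]
0.005 54 [0.3499 0.2607] 0.0009
0.02 65 [0.3487 0.2605] 0.0016
0.035 71 [0.3478 0.2611] 0.0013
top pts 7977 [0.34683927 0.26351823 0.15766752] [-0.465  0.089  0.881] [0.33025828 0.23530501 0.14000176] [0.37900189 0.29112826 0.18498671]
```

View pics/s4.png

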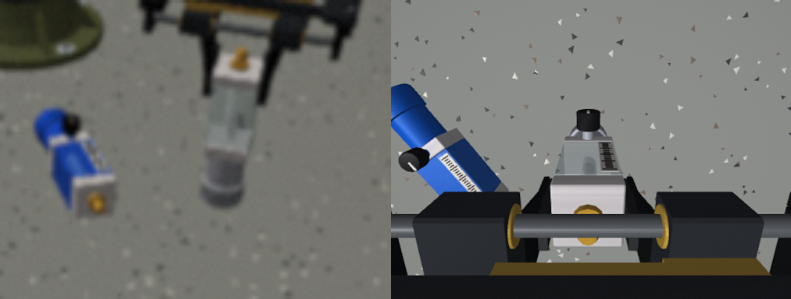

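Emit:
step_arm:
  deltas:
    - [-1,0.0015,0.003,0,0]
    - [-1,0.0015,0.003,0,0]
    - [-0.2,0.0015,0.003,0,0]
    - [0.2,0.0015,0.003,0,0]
    - [0.6,0.0015,0.003,0,0]
    - [1,0.0015,0.003,0,0]
    - [1,0.0015,0.003,0,0]
    - [1,0.0015,0.003,0,0]
  newtons: 3

```text
time_s: 8.48
tool_pos: [0.3521, 0.2621, 0.1395]
tool_rot: [165.0, 90.0, -115.3]
force: [-0.7, -0.3, 0.1]
grip_width: 0.0828
```

```bash
python3 tilt.py; python3 - <<'E'
from h import *
z=np.load('/tmp/w.npz'); q=z['W'].reshape(-1,3); 
for lo,hi in [(.148,.151),(.151,.154),(.154,.157),(.157,.160),(.165,.175)]:
    m=(q[:,2]>lo)&(q[:,2]<hi)&(np.hypot(q[:,0]-.353,q[:,1]-.26)<.032); print(lo,m.sum(), rect(q[m,:2]) if m.sum()>10 else '')
E
```

```text
[0.35205242 0.26205647 0.13948648] 0.08278364910107601 [-0.72350737 -0.28805564  0.11644946] [ 19.8  -1.7 -58.2 117.3  -1.7  63.6  42. ]
0.005 59 [0.3496 0.2608] 0.0024
0.02 67 [0.3478 0.2607] 0.0016
0.035 66 [0.3464 0.2607] 0.0013
top pts 6007 [0.34075194 0.26508157 0.15477223] [-0.149  0.019  0.989] [0.32550715 0.24004378 0.14002067] [0.37421421 0.28717841 0.17489055]
0.148 242 (array([0.32895645, 0.26586438]), array([37.8,  1.5]), 79.9)
0.151 277 (array([0.34825186, 0.26402365]), array([42.2, 40.1]), 79.3)
0.154 4396 (array([0.34981815, 0.26383987]), array([41.8, 43. ]), 79.8)
0.157 202 (array([0.34778354, 0.26712704]), array([37.7, 38.4]), 5.1)
0.165 64 (array([0.34978308, 0.26504025]), array([ 6.3, 11.1]), 57.1)
```

Emit:
step_arm:
  deltas:
    - [1,-0.03,0,0,0]
    - [1,-0.065,0,0,0]
    - [1,-0.07,0.002,0,8]
    - [1,-0.07,0.002,0,18]
    - [1,-0.07,0.002,0,28]
    - [1,-0.07,0.002,0,38]
    - [1,-0.07,0.002,0,48]
    - [1,-0.07,0.002,0,58]
    - [1,-0.07,0.002,0,68]
    - [1,-0.07,0.002,0,78]
    - [1,-0.07,0.002,0,88]
    - [1,-0.07,0.002,0,90]

```text
time_s: 10.07
tool_pos: [0.3502, 0.2624, 0.2096]
tool_rot: [-47.5, 90.0, -57.9]
force: [-1.2, -0.9, 0.3]
grip_width: 0.0873
```

```bash
python3 - <<'E'
from h import *
o=monitor.get_obs();print(o['tool_pos'],Rm(o['tool_rot']).round(3),o['grip_width'],o['qpos'].round(1))
for c in ['wrist','top']:
    im,d,W=look(c); q=W.reshape(-1,3)
    m=(q[:,2]>.149)&(q[:,2]<.159)&(np.hypot(q[:,0]-.35,q[:,1]-.262)<.035); print(c,m.sum(), rect(q[m,:2]) if m.sum()>10 else '')
    if c=='top': save('t5',cv2.resize(im[200:330,100:300],None,fx=3,fy=3))
    else: save('w5',im)
E
```

```text
[0.35016102 0.26240492 0.20955963] [[ 0.     0.18   0.984]
 [-0.001  0.984 -0.18 ]
 [-1.    -0.     0.   ]] 0.08725851016991673 [ 35.3 -12.4 -66.8 112.2 -11.9  73.1 -37.9]
wrist 3418 (array([0.34967749, 0.26423111]), array([42.2, 42.1]), 80.0)
top 243 (array([0.35042291, 0.2563783 ]), array([32.3, 41.7]), 80.1)
```

View pics/w5.png

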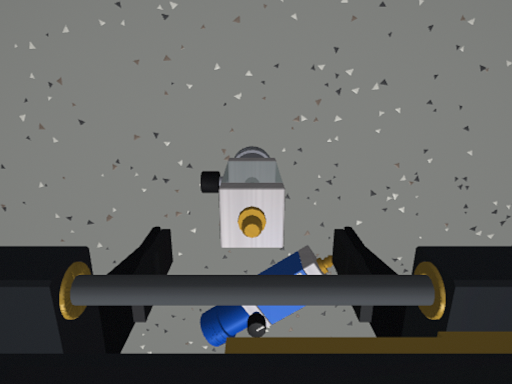

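Emit:
step_arm:
  deltas:
    - [1,0.025,0.0015,0,0]
    - [1,0.055,0.0015,0,0]
    - [1,0.071,0.0015,0,0]
    - [1,0.071,0.0015,0,0]
    - [0.3,0.071,0.0015,0,0]
    - [-0.1,0.071,0.0015,0,0]
    - [-0.5,0.071,0.0015,0,0]
    - [-1,0.071,0.0015,0,0]
    - [-1,0.071,0.0015,0,0]
    - [-1,0.071,0.0015,0,0]
  newtons: 10

```text
time_s: 11.42
tool_pos: [0.3505, 0.264, 0.1386]
tool_rot: [-24.9, 90.0, -35.3]
force: [0.2, 0.1, -0.2]
grip_width: 0.0421
```

Emit:
step_arm:
  deltas:
    - [-1,0,0,0,0]
    - [-1,0,0,0,0]
    - [-1,0,0,0,0]
  newtons: 45

```text
time_s: 11.8
tool_pos: [0.3505, 0.264, 0.1386]
tool_rot: [-11.3, 90.0, -21.6]
force: [0.4, -0.1, -0.5]
grip_width: 0.0417
```

```bash
python3 tilt.py; python3 - <<'E'
from h import *
z=np.load('/tmp/w.npz'); q=z['W'].reshape(-1,3); 
o=monitor.get_obs();print(Rm(o['tool_rot']).round(3))
m=(q[:,2]>.151)&(q[:,2]<.158)&(np.hypot(q[:,0]-.35,q[:,1]-.264)<.032); print(m.sum(), rect(q[m,:2]),np.median(q[m,2]))
E
```

```text
[0.35047113 0.26396841 0.13859517] 0.04173685185367237 [ 0.40630578 -0.12401532 -0.46753793] [ 37.7  -2.5 -75.3 117.2  -2.7  63.5 -46.7]
0.005 60 [0.3495 0.2609] 0.0028
0.02 62 [0.348  0.2607] 0.0013
0.035 70 [0.3467 0.2614] 0.0013
top pts 7997 [0.35149029 0.27115663 0.15750103] [0.073 0.415 0.907] [0.32288827 0.2405375  0.14000315] [0.3796634  0.28844456 0.18499634]
[[ 0.     0.18   0.984]
 [-0.     0.984 -0.18 ]
 [-1.    -0.     0.   ]]
5066 (array([0.35036423, 0.26430185]), array([42.9, 59.2]), 80.6) 0.15550005600967737
```

Emit:
step_arm:
  deltas:
    - [-1,-0.02,0,0,0]
    - [-1,-0.065,0,0,0]
    - [-1,-0.11,-0.01,0.01,0]
    - [-1,-0.15,-0.04,0.03,0]
    - [-1,-0.161,-0.085,0.065,0]
    - [-1,-0.161,-0.13,0.1,0]
    - [-1,-0.161,-0.17,0.13,2.6]
    - [-1,-0.161,-0.22,0.148,2.6]
    - [-1,-0.161,-0.275,0.152,2.6]
    - [-1,-0.161,-0.33,0.156,2.6]
    - [-1,-0.161,-0.38,0.16,2.6]
    - [-1,-0.161,-0.42,0.164,2.6]

```text
time_s: 13.4
tool_pos: [0.4349, -0.1807, 0.2983]
tool_rot: [168.3, 89.9, 155.3]
force: [-0.4, 0.0, -4.1]
grip_width: 0.0416
```

```bash
python3 - <<'E'
from h import *
o=monitor.get_obs();t=o['tool_pos'];T=Rm(o['tool_rot']);print(t,T.round(3),o['qpos'].round(1),o['force'])
# outlet, scene + top
for c in ['top','scene','wrist']:
    im,d,W=look(c); q=W.reshape(-1,3)
    e=np.array([.568,-.2386])
    m=(q[:,2]>.06)&(q[:,2]<.0955)&(np.hypot(*(q[:,:2]-e).T)<.014)
    n=q[m]; print(c,'nipple',m.sum(),n.mean(0) if m.sum() else '', n[n[:,2]>.093].mean(0))
    for lo,hi in [(.149,.149),(.165,.19),(.19,.215)]:   # socket foot at z about .16
        m=(q[:,2]>lo)&(q[:,2]<hi)&(np.hypot(*(q[:,:2]-t[:2]).T)<.04)
        if m.sum()>15:
            f=cv2.minEnclosingCircle((q[m,:2]*1000).astype(np.float32)); 
            from scipy.optimize import least_squares
            g=least_squares(lambda p:np.hypot(*(q[m,:2]-p).T)-.021,t[:2],loss='soft_l1',f_scale=.001); print('  socket',lo,m.sum(),g.x.round(4),abs(g.fun).mean().round(4),q[m,2].min())
    if c!='scene': save('x6'+c,im)
print(todelta([.568,-.2386,.30],o=o))
E
```

```text
[ 0.43494472 -0.18069149  0.29825781] [[-0.002  0.226  0.974]
 [ 0.001  0.974 -0.226]
 [-1.     0.    -0.002]] [ 50.6  -4.1 -29.3 101.3  -2.   82.5   8.5] [-0.44961039  0.00885076 -4.10825941]
top nipple 50 [ 0.56647113 -0.23223922  0.07979349] [ 0.56710673 -0.23294428  0.09372361]
  socket 0.165 79 [ 0.4352 -0.1833] 0.0008 0.16599172854332112
scene nipple 77 [ 0.57294982 -0.23642021  0.07803688] [ 0.57369523 -0.23881163  0.09415899]
  socket 0.165 132 [ 0.4325 -0.1904] 0.0015 0.16574058008905723
  socket 0.19 110 [ 0.43   -0.1916] 0.0013 0.19038139612463778
wrist nipple 278 [ 0.56315166 -0.23181717  0.08155219] [ 0.56414806 -0.2342164   0.09415835]
  socket 0.165 440 [ 0.4325 -0.1846] 0.0008 0.16516760813764597
  socket 0.19 195 [ 0.4322 -0.1867] 0.0002 0.190039168500232
[-0.0021 -0.0263  0.1427]
```

View pics/x6wrist.png

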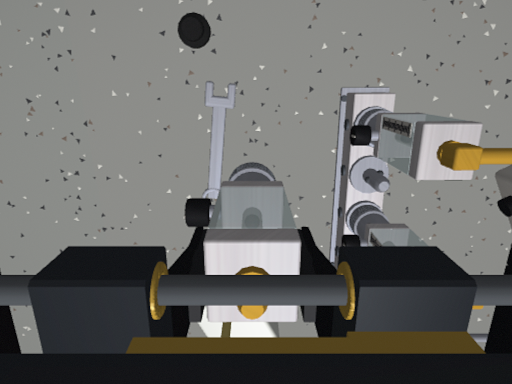

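The picture shows the flowmeter held at (252,240) with its knob at (198,212) facing front. The free nipple is at (375,178), with the neighbours at (440,150) and (395,240). I'll move closer, let it settle and measure once more.

Emit:
step_arm:
  deltas:
    - [-1,0,-0.015,0.02,0]
    - [-1,0,-0.027,0.04,0]
    - [-1,0,-0.027,0.05,0]
    - [-1,0,-0.027,0.05,0]
    - [-1,0,-0.027,0.05,0]

```text
time_s: 14.18
tool_pos: [0.4786, -0.215, 0.2994]
tool_rot: [169.6, 89.9, 156.7]
force: [1.0, 0.3, -3.8]
grip_width: 0.0417
```

```bash
cat > al.py <<'E'
from h import *
from scipy.optimize import least_squares
def circ(c,r,x0):
    g=least_squares(lambda p:np.hypot(*(c-p).T)-r,x0,loss='soft_l1',f_scale=.001); return g.x.round(4),abs(g.fun).mean().round(4),len(c)
o=monitor.get_obs();t=o['tool_pos'];T=Rm(o['tool_rot']);print(t,T.round(3)[:2],o['force'])
e=np.array([.567,-.2375])
for c in ['top','scene','wrist']:
    im,d,W=look(c); q=W.reshape(-1,3)
    near=lambda a,r:np.hypot(*(q[:,:2]-a).T)<r
    m=(q[:,2]>.056)&(q[:,2]<.088)&near(e,.015)
    if m.sum()>15: print(c,'nipple',circ(q[m,:2],.009,e))
    for k in (58,-58,-116):
        b=e+np.array([.2257,.974])*k/1000; m=(q[:,2]>.198)&(q[:,2]<.208)&near(b,.034)
        if m.sum()>80: r=rect(q[m,:2]); print('  nb',k,m.sum(),r[0]-np.array([.2257,.974])*k/1000,r[1:])
    f=t[2]-.138
    for lo,hi in [(.002,.025),(.025,.05)]:
        m=(q[:,2]>f+lo)&(q[:,2]<f+hi)&near(t[:2],.04)
        if m.sum()>15: print('  socket',lo,circ(q[m,:2],.021,t[:2]))
    m=(q[:,2]>t[2]+.013)&(q[:,2]<t[2]+.019)&near(t[:2],.034)
    if m.sum()>80: print('  held top',m.sum(),rect(q[m,:2]),np.median(q[m,2]))
    if c=='scene': save('sc7',cv2.resize(im[120:240,60:240],None,fx=4,fy=4))
    if c=='wrist': save('w7',im)
E
python3 al.py
```

```text
[ 0.4786067  -0.2149664   0.29944321] [[-0.001  0.223  0.975]
 [ 0.     0.975 -0.223]] [ 0.97478291  0.31129352 -3.75923339]
top nipple (array([ 0.5684, -0.2389]), np.float64(0.0007), 44)
  nb 58 379 [ 0.56815086 -0.23890609] (array([42.5, 43. ]), 77.4)
  socket 0.002 (array([ 0.4793, -0.2174]), np.float64(0.0006), 85)
  socket 0.025 (array([ 0.4798, -0.2196]), np.float64(0.0006), 50)
scene nipple (array([ 0.5667, -0.2394]), np.float64(0.001), 72)
  nb 58 143 [ 0.56839231 -0.23877056] (array([41. , 42.6]), 77.2)
  nb -58 140 [ 0.56877358 -0.23862842] (array([41.8, 44.8]), 77.3)
  nb -116 123 [ 0.56877641 -0.23734376] (array([42.6, 44.2]), 76.1)
  socket 0.002 (array([ 0.4777, -0.2178]), np.float64(0.0011), 68)
  socket 0.025 (array([ 0.4754, -0.2193]), np.float64(0.0013), 126)
  held top 93 (array([ 0.48255066, -0.21135654]), array([30.3, 62.2]), 74.8) 0.315916777426707
wrist nipple (array([ 0.5664, -0.2368]), np.float64(0.0006), 148)
  nb 58 2699 [ 0.56633012 -0.23654844] (array([41.6, 42.6]), 77.0)
  nb -58 245 [ 0.56523592 -0.21799454] (array([47.4, 20.4]), 16.6)
  socket 0.002 (array([ 0.4776, -0.2154]), np.float64(0.0002), 269)
  socket 0.025 (array([ 0.4771, -0.2178]), np.float64(0.0006), 366)
  held top 5010 (array([ 0.47855814, -0.21528526]), array([42.7, 63.8]), 77.3) 0.3166070136875007
```

Emit:
step_arm:
  deltas:
    - [-1,0,-0.001,0.025,0]
    - [-1,0,-0.001,0.055,0]
    - [-1,0,-0.001,0.08,0]
    - [-1,0,-0.001,0.0915,0]
    - [-1,0.015,-0.001,0.0915,0]
    - [-1,0.03,-0.001,0.0915,0]
    - [-1,0.045,-0.001,0.0915,0]
    - [-1,0.055,-0.001,0.0915,0]
    - [-1,0.055,-0.001,0.0915,0]
    - [-1,0.055,-0.001,0.0915,0]

```text
time_s: 15.58
tool_pos: [0.5681, -0.2378, 0.2452]
tool_rot: [-14.7, 89.9, -27.6]
force: [-0.3, -0.3, -3.6]
grip_width: 0.0416
```

```bash
python3 al.py
```

```text
[ 0.56814872 -0.23776905  0.24515964] [[ 0.001  0.224  0.975]
 [-0.     0.975 -0.224]] [-0.33763443 -0.30668852 -3.55816141]
top nipple (array([ 0.567 , -0.2397]), np.float64(0.0006), 19)
  nb 58 381 [ 0.5678989  -0.23883351] (array([42.5, 42.4]), 77.0)
  socket 0.002 (array([ 0.5691, -0.2403]), np.float64(0.0007), 83)
  socket 0.025 (array([ 0.5704, -0.2425]), np.float64(0.0006), 51)
scene nipple (array([ 0.5671, -0.2396]), np.float64(0.0013), 71)
  nb 58 140 [ 0.56840256 -0.23880651] (array([41.7, 43.1]), 76.9)
  nb -58 93 [ 0.58112203 -0.23815686] (array([36.6, 40. ]), 43.7)
  nb -116 119 [ 0.56892162 -0.23721467] (array([39. , 43.3]), 74.8)
  socket 0.002 (array([ 0.568 , -0.2417]), np.float64(0.0031), 120)
  socket 0.025 (array([ 0.5658, -0.2427]), np.float64(0.0032), 140)
  held top 108 (array([ 0.57141425, -0.23451797]), array([60. , 40.4]), 7.5) 0.2618059759299963
  nb 58 3993 [ 0.56665397 -0.23694201] (array([41.7, 42.2]), 76.9)
  nb -58 237 [ 0.56309963 -0.25079883] (array([12.2, 40.4]), 77.2)
  socket 0.002 (array([ 0.5675, -0.238 ]), np.float64(0.0005), 113)
  socket 0.025 (array([ 0.5671, -0.2402]), np.float64(0.0005), 344)
  held top 5028 (array([ 0.56806519, -0.23734702]), array([42.9, 63.3]), 76.8) 0.2622265512453094
```

View pics/sc7.png

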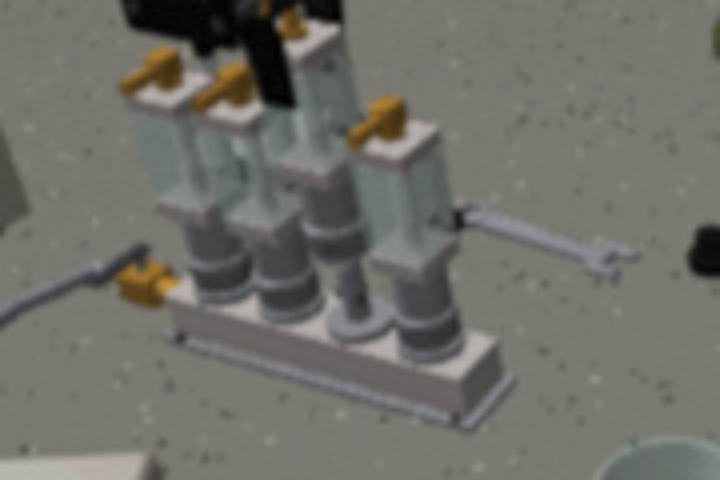

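The picture shows the socket at (335,240) directly over the nipple at (352,285), clear of both neighbours. I'll lower it slowly.

Emit:
step_arm:
  deltas:
    - [-1,0.006,0,-0.001,0]
    - [-1,0.012,0,-0.001,0]
    - [-1,0.018,0,-0.001,0]
    - [-1,0.024,0,-0.001,0]
    - [-1,0.03,0,-0.001,0]
    - [-1,0.034,0,-0.001,0]
    - [-1,0.034,0,-0.001,0]
  newtons: 50

```text
time_s: 16.6
tool_pos: [0.5667, -0.2373, 0.2101]
tool_rot: [171.4, 90.0, 158.5]
force: [-0.5, 0.1, -3.6]
grip_width: 0.0417
```

Emit:
step_arm:
  deltas:
    - [-1,0.004,0,0,0]
    - [-1,0.007,0,0,0]
    - [-1,0.01,0,0,0]
    - [-1,0.013,0,0,0]
    - [-1,0.016,0,0,0]
    - [-1,0.019,0,0,0]
    - [-1,0.0215,0,0,0]
    - [-1,0.0225,0,0,0]
    - [-1,0.0225,0,0,0]

```text
time_s: 17.73
tool_pos: [0.5669, -0.2372, 0.1886]
tool_rot: [168.5, 90.0, 155.6]
force: [-1.6, 1.4, 4.5]
grip_width: 0.0422
```

Emit:
step_arm:
  deltas:
    - [-1,0.001,0,0,0]
    - [-1,0.002,0,0,0]
    - [-1,0.002,0,0,0]

```text
time_s: 18.1
tool_pos: [0.567, -0.2372, 0.1885]
tool_rot: [-49.0, 89.9, -61.9]
force: [-4.5, 2.2, 11.8]
grip_width: 0.0416
```

```bash
cat > fin.py <<'E'
from h import *
o=monitor.get_obs();t=o['tool_pos'];print(t,o['force'],o['grip_width'],o['time_s'])
for c in ['scene','top','wrist']:
    im,d,W=look(c); q=W.reshape(-1,3); e=np.array([.5675,-.2380])
    for k in (58,0,-58,-116):
        b=e+np.array([.2257,.974])*k/1000
        m=(q[:,2]>.195)&(q[:,2]<.212)&(np.hypot(*(q[:,:2]-b).T)<.026)
        if m.sum()>60: print(c,k,m.sum(),'topz',np.median(q[m,2]).round(4),rect(q[m,:2]))
    if c=='scene': save('f_'+str(int(o['time_s']*10)),cv2.resize(im[120:240,60:240],None,fx=4,fy=4))
E
python3 fin.py
```

```text
[ 0.56697698 -0.23718098  0.18850782] [-4.54193291  2.20996475 11.81654913] 0.04162519705257871 18.1
scene 58 154 topz 0.2047 (array([ 0.58637756, -0.17493987]), array([32.2, 48.5]), 52.9)
scene 0 145 topz 0.205 (array([ 0.56809991, -0.23346378]), array([31.2, 47.5]), 77.2)
top 58 380 topz 0.2046 (array([ 0.58061755, -0.18212502]), array([42.5, 42.6]), 73.9)
wrist 58 7248 topz 0.2058 (array([ 0.57984894, -0.18009709]), array([41.6, 42.2]), 77.0)
wrist 0 5068 topz 0.2054 (array([ 0.56764972, -0.23698343]), array([42.9, 47. ]), 76.1)
wrist -58 144 topz 0.196 (array([ 0.55883905, -0.27304721]), array([ 1.9, 28.1]), 76.6)
```

It sits on a hard stop, its top level with the neighbour's. I'll release it and retreat upwards.

Emit:
step_arm:
  deltas:
    - [-1,-0.002,0,0,0]
    - [-0.2,-0.002,0,0,0]
    - [0.3,-0.002,0,0,0]
    - [1,-0.002,0,0,0]
    - [1,-0.002,0,0,0]
    - [1,-0.002,0,0,0]
    - [1,-0.02,0,0,0]
    - [1,-0.05,0,0,0]
    - [1,-0.09,0,0,0]
    - [1,-0.13,0,0,0]
    - [1,-0.13,0,0,0]
  newtons: 10

```text
time_s: 19.62
tool_pos: [0.5688, -0.2376, 0.3216]
tool_rot: [-11.1, 89.5, -24.1]
force: [0.6, -0.2, -0.2]
grip_width: 0.0869
```

```bash
python3 fin.py; ls pics
```

```text
[ 0.5688464  -0.23761193  0.32163174] [ 0.61996949 -0.16564259 -0.18123263] 0.08689468496932028 19.625
scene 58 159 topz 0.2047 (array([ 0.58698242, -0.17485397]), array([31.6, 48.6]), 53.8)
scene 0 183 topz 0.2048 (array([ 0.56810376, -0.23821143]), array([44.4, 43.6]), 78.1)
scene -58 157 topz 0.2047 (array([ 0.55695874, -0.29089627]), array([34.4, 42.7]), 74.3)
scene -116 130 topz 0.205 (array([ 0.54306519, -0.34796796]), array([37. , 42.6]), 77.6)
top 58 379 topz 0.2043 (array([ 0.58109985, -0.18213515]), array([42.2, 43.3]), 77.5)
top 0 301 topz 0.2043 (array([ 0.56913953, -0.232688  ]), array([32.3, 42.5]), 73.5)
top -116 228 topz 0.2048 (array([ 0.54170117, -0.35593192]), array([47.2, 35.2]), 3.5)
wrist 58 2147 topz 0.2058 (array([ 0.57951764, -0.18049567]), array([41.5, 42. ]), 76.9)
wrist 0 2292 topz 0.2057 (array([ 0.56616864, -0.23654602]), array([42.2, 42. ]), 77.0)
wrist -58 1379 topz 0.2056 (array([ 0.55366803, -0.29121725]), array([39. , 41.7]), 77.6)
wrist -116 571 topz 0.2058 (array([ 0.53935553, -0.35504047]), array([29.9, 41.3]), 76.0)
crop1.png
f_181.png
f_196.png
s2.png
s3.png
s4.png
sc7.png
scene.png
t5.png
top.png
w1.png
w5.png
w7.png
x6top.png
x6wrist.png
```

View pics/f_196.png

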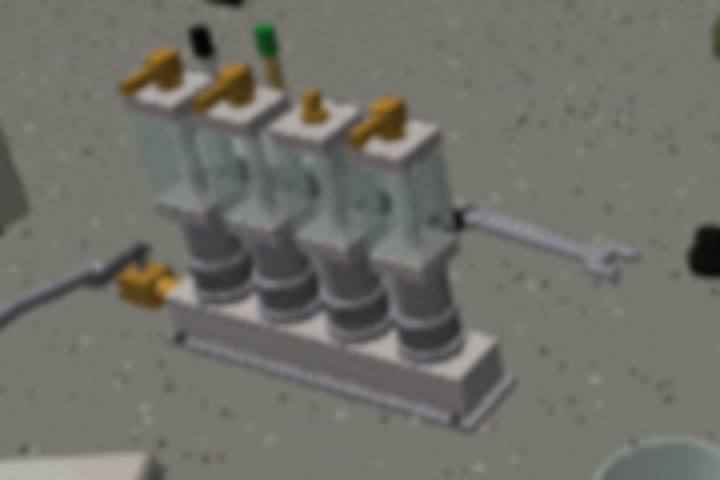

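```bash
python3 -c "
from h import *
print(env.sign_off())"
```

```text
the job is handed in; nothing more can be done
None
```

The flowmeter is plugged onto the free outlet, released, and the job was handed in at about 20 s of robot time. I gripped the clear flowmeter near its head and pivoted it upright over its foot. I let go of it on the bench and took it again from above by its front and back faces. Then I lowered it onto the nipple and pushed to a hard stop.

**Last checks:**
- **Height:** in all three cameras its top is at 0.204–0.206 m, within 1 mm of its neighbours, so it is fully home.
- **Position:** scene and wrist cameras put it within about 1 mm of the outlet's centre. The top camera disagreed by about 6 mm in y, but it caught only part of the block's top.
- **Orientation:** it is square with the bank to about 1°, and the last picture shows its knob on the front side in line with the others.
- **Robot:** the gripper is open and clear above it.

I felt no separate click force, because I read forces only at the end of each move. I did not re-measure the bystanders. The arm passed well clear of them, and the spanner and dust cap look unmoved in the last picture.

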